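Open the bakery counter's cash safe: charge the lock, insert the key and hold it turned

TASK

First swing the sprung lever on the grey cash safe away from you to its stop and let it spring all the way back, which charges the lock. Then take the red key from the wooden block, push it fully home in the safe's brass lock past the sticky pins, turn it a quarter turn clockwise to its stop and finish while still gripping it and holding it turned against its spring. Leave the blue key, the jar and the cup where they are.

Things in the scene. Friction and masses are not known exactly. Their poses are not given: they have to be found in the camera images.
- safe: Grey counter safe, fixed: 200 (its x) x 300 (its y) x 100 mm high, origin at the centre of its underside, z up; its -x (door) side looks towards the robot within 0.3 rad. On its flat top stand the lever (at its y = -75 mm) and the round lock (at its x = -20, y = +75 mm).
- lever (a joint): Angle of the sprung lever about the safe's y axis, rad: 0 at rest, leaning 0.45 rad from upright towards the safe's -x (robot) side; grows as it swings over towards the safe's +x side, to a hard stop at 0.9 (leaning 0.45 rad to +x). A spring drives it back to 0; it takes about 2 N at the knob at first, 5 N at the stop.
- lever_pivot (a point): Centre of the lever's hinge, 120 mm above the table; fixed to the safe. A pair of steel cheeks (50 mm long in the safe's x, 34 mm over both in y, up to 34 mm above the safe's top) flanks it.
- lever_knob (a point): Centre of the lever's black ball knob, 32 mm in diameter, 90 mm from the pivot on a round 12 mm shaft; about 201 mm above the table at rest and at the stop, 210 mm midway. It can be pushed with shut fingers or gripped from above.
- lock (a joint): Angle of the brass lock plug (34 mm square, in a 62 mm steel ring whose rim lies 4 mm lower) about the vertical, rad: 0 at rest, grows clockwise seen from above to a hard stop at 1.5 (a quarter turn). A spring returns it to 0 when let go; it takes about 0.04 N m at first, 0.14 N m at the stop.
- lock_mouth (a point): Centre of the keyhole mouth in the plug's top face, 138 mm above the table, z up, on the plug's axis; turns with the plug. Vertical slot 16.5 mm (this point's y) x 7.5 mm (its x), 36 mm deep, mouth bevelled 4 mm wide, 6 mm deep; at rest its axes are parallel to the safe's. Two sticky pins at the slot's ends, 11 and 21 mm down, yield to a firm push of 8 to 15 N, or to small shakes to and fro.
- key_red: The right key, red bow, loose, 50 g, upright in the block. Origin: centre of the blade's tip; z up to the bow. Blade 5 (x) x 14 (y) x 32 mm long, tip rounded; a shoulder 12 x 32 mm, z = 32 to 38 mm, rests on the block or lock when fully home; flat bow 12 (x) x 34 mm (y), z = 38 to 78 mm, to be gripped across its thickness. Goes in either way round; about 0.2 rad of play in the slot.
- key_blue: A wrong key of the same size and shape with a blue bow, loose, standing in the other hole of the block, 90 mm away; leave it.
- rack: Wooden key block, fixed, 50 (x) x 170 (y) x 48 mm high, origin at the centre of its underside, z up. Two slots 16 mm (y) x 7 mm (x), 36 mm deep, at y = +45 and -45 mm hold the keys, whose x is parallel to its x; either key may be in either.
- jar: Amber glass jar with a white lid, 70 mm in diameter, 110 mm high, loose, origin at the centre of its underside; leave it.
- cup: Blue mug, 68 mm in diameter, 65 mm high, loose, origin at the centre of its underside; leave it.
There are look-alikes about, which are no part of the job. There is more than one size of the key_red; the job needs the middle-sized.

How it is judged:
By the outcome, as a careful person would: the job done as asked, in the order asked, and still so for the second after the job is handed in, while the arm keeps its last pose, push and grip.
It also fails if it takes over 70 s, if anything falls off the work surface, if the arm or the gripper's body presses on something with over 40 N, if the wrist force passes 120 N, or if a joint passes its speed limit or range.

ROBOT

A 6-joint arm with a two-finger parallel gripper is mounted at the origin on the work surface. World frame = base frame: x ahead of the robot, y to its left, z up, the work surface at z = 0. Lengths are in m, angles in rad, forces in N, time in s.
With the tool pointing down it reaches from about 0.225 to 0.875 m from the base axis. Payload 3.4 kg.
Tool frame: the origin (TCP) lies at the very end of the fingers, on their centre line; the grasp point (between the pads) lies 19 mm behind it (grip_depth is the distance from the TCP to the grasp point, in m); x points along the fingers, z is the direction in which the jaws open and shut, and the axes are right-handed (so a half turn about x gives the same grasp; the last joint's range is limited). The gripper opens to 85 mm and grips with 20 to 120 N. Pads are 22 mm wide; open, the fingers measure 114 mm over their backs; the gripper's body (76 mm by 85 mm) begins 54 mm behind the grasp point. The pads swing forward as they close: fully open they stand 13 mm farther back than shut.
Start: joints at [-1.434, 0.276, 1.505, -0, 1.361, -0.121], TCP at [0.147, -0.556, 0.231] pointing down, gripper open.
Joint ranges: [-2.89, 2.89], [-0.75, 2.08], [0.22, 2.7], [-1.18, 4.32], [0.11, 2.71], [-2.7, 2.7]. Speed limits (rad/s): [2.57, 2.57, 3.14, 3.14, 3.14, 3.14].

INTERFACE

Orientations are given as a unit quaternion [w, x, y, z].
In Python, from rig import get_state, get_image, sign_off, grip_depth gives the robot as it stands. The module is installed in compiled form; this text tells all that it offers.
- The arm moves only by the tool arm_command, never from a script. Its argument "series" is a list of rows, each an object with "dp": the shift along the tool's x, y, z scaled (see below), a list of three; "angular": the turn, a rotation vector about the tool's x, y, z scaled (see below), a list of three; "gripper": the finger opening in mm, from 0 to 85.4. A call has exactly 8 rows; each row shifts and turns the pose as measured when the row begins, along the tool's axes as they then stand; what a row does not reach is not made up. The controller multiplies each number of a shift by 0.12 m and each number of a turn by 90 degrees. A row lasts 1/8 s, in which the tool goes at most 62.5 mm and 10.7 degrees, less where a joint would pass 70% of its speed; a pose out of reach is approached as far as the arm can. A call with a number of a shift or a turn outside -1 to 1 is refused whole. A call with a gripper value outside its range is refused whole. The fingers move at their own pace and stop on an object; "grip_force" is the grip in N (left out, the last holds). Time passes only in rows, so rows that do not move let the fingers close, or fill a call up. It gives the time, the measured TCP pose, the force and the opening at its end, in the units of the state.
- get_state(): the state, without advancing time (a new reading comes with each control period).
- get_image(name): name is "scene" or "side" or "wrist"; returns a dict with "image" (420x560x3 uint8, blue, green, red), "depth" (420x560 float32, m along the optical axis (not along the pixel's ray), 0 where there is no reading), "mtx" (3x3 intrinsics, pixels), "view" (4x4, takes a point from world to camera coordinates); the wrist camera has in their place "mount" (4x4, takes a point from camera to tool coordinates, whose origin is the TCP and whose axes are the tool frame's). Camera axes: x right, y up, looking along -z (the intrinsics and any distortion apply to the point x, -y, -z); pixel columns grow to the right and rows downward; lengths in m; the calibration is good to about 2 mm. A picture is of the moment at which its call begins: read the wrist's pose just before it.
- sign_off(): hands the job in, once; it reports no verdict.
The state is a dict: "clock": time; "qpos": joint angles; "qd": joint speeds; "effort": joint torques, N m; "position": TCP position; "ee_rot": TCP orientation; "contact_force": force on the tool from outside, world axes, zero at the start; "moment": the same for the moment, N m; "width": finger opening in m.
Only numpy, scipy, OpenCV 4.12 (cv2) and the standard library are available. Lean on these libraries where they do the work, as an engineer would, in place of code of your own. Each camera call takes 0.05 s, during which the arm holds its last target. There are 200 camera calls.

## Working session

There is one attempt and no reset: what is moved stays moved. The work goes in short steps, Python scripts to look and compute and a tool call to move; the robot and the scene stay as the last step left them, time stands still between calls to the robot, and variables do not carry over. Pictures are saved under pics/ and viewed, about 8 in all and at most 12, crops included, and the job is handed in when it is done.

Besides the shell and the picture viewer there is one more tool, called after ">>>" as a command line: name --argument value ..., lists and objects as JSON in quotes. arm_command: Moves the arm, as the interface text tells. Its arguments: {"type":"object","properties":{"series":{"type":"array","items":{"type":"object","properties":{"dp":{"type":"array","items":{"type":"number"}},"angular":{"type":"array","items":{"type":"number"}},"gripper":{"type":"number"}}}},"grip_force":{"type":"number"}},"required":["series"]}

```bash
mkdir -p pics
cat > h.py <<'E'
import numpy as np, cv2
from rig import get_state, get_image, sign_off, grip_depth
from scipy.spatial.transform import Rotation as R
def tool(s):
    q=s["ee_rot"]; T=np.eye(4); T[:3,:3]=R.from_quat([q[1],q[2],q[3],q[0]]).as_matrix(); T[:3,3]=s["position"]; return T
def grab(name):
    s=get_state(); d=get_image(name)
    C=tool(s)@np.array(d["mount"]) if name=="wrist" else np.linalg.inv(d["view"])
    K=np.array(d["mtx"]); z=d["depth"]; v,u=np.mgrid[:z.shape[0],:z.shape[1]]
    P=np.stack([(u-K[0,2])/K[0,0]*z,-(v-K[1,2])/K[1,1]*z,-z],-1)
    W=P@C[:3,:3].T+C[:3,3]; W[z<=0]=np.nan
    return d["image"],W,C,K
E
python3 - <<'E'
from h import *
s=get_state();print({k:np.round(v,3).tolist() for k,v in s.items()},grip_depth)
print(np.round(tool(s),3))
for n in("scene","side"):
    im,W,C,K=grab(n); cv2.imwrite(f"pics/{n}0.png",im); np.save(f"{n}0.npy",W); print(n,np.round(C,2).tolist(),K.tolist())
E
```

```text
{'clock': 0.0, 'qpos': [-1.434, 0.277, 1.506, 0.0, 1.361, -0.121], 'qd': [-0.001, -0.001, -0.002, 0.001, -0.001, -0.001], 'effort': [-0.002, -41.678, -24.581, -0.0, 0.011, 0.0], 'position': [0.147, -0.555, 0.23], 'ee_rot': [0.56, 0.432, 0.561, -0.431], 'contact_force': [0.33, 0.456, -0.382], 'moment': [0.041, -0.006, 0.006], 'width': 0.085} 0.0187
[[-0.     0.967  0.255  0.147]
 [ 0.002  0.255 -0.967 -0.555]
 [-1.     0.    -0.002  0.23 ]
 [ 0.     0.     0.     1.   ]]
scene [[-0.71, -0.41, 0.57, 1.27], [0.7, -0.42, 0.57, 0.65], [0.01, 0.81, 0.59, 0.81], [0.0, 0.0, 0.0, 1.0]] [[532.9957271908652, 0.0, 280.3256336166844], [0.0, 532.9957271908652, 211.53822798389274], [0.0, 0.0, 1.0]]
side [[-0.75, 0.51, -0.42, 0.14], [-0.66, -0.56, 0.5, 0.57], [0.02, 0.65, 0.76, 1.01], [0.0, 0.0, 0.0, 1.0]] [[516.3209410525968, 0.0, 280.78353536821], [0.0, 516.3209410525968, 210.13540081629515], [0.0, 0.0, 1.0]]
```

View pics/scene0.png

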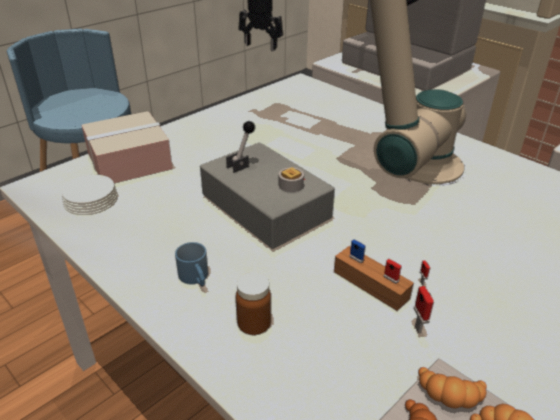

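View pics/side0.png

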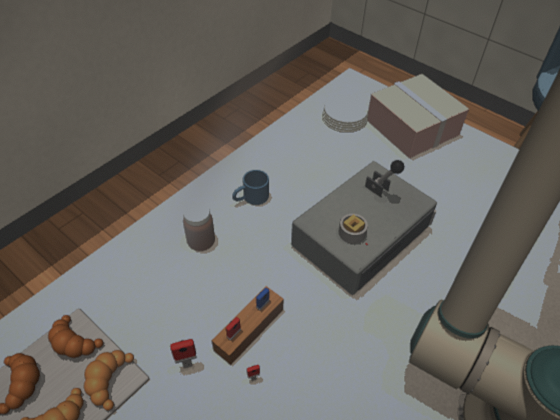

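Scene view: the safe is at about (265,195), with the knob at (249,127) and the lock at (291,178). There are three red keys: in the block (392,270), a tiny one (425,268) and a large one (424,302). The block one fits, being middle-sized and upright in the block. The blue key is at (357,251), the jar at (254,305) and the cup at (191,263). Next I measure from both depth views.

Run:
```python
from h import *
out=[]
for n in("scene","side"):
    im=cv2.imread(f"pics/{n}0.png"); W=np.load(f"{n}0.npy")
    hsv=cv2.cvtColor(im,cv2.COLOR_BGR2HSV)
    def comps(m,name,mn=15):
        k,l,st,c=cv2.connectedComponentsWithStats(m.astype(np.uint8))
        for i in range(1,k):
            if st[i,4]>=mn:
                p=W[l==i]; p=p[~np.isnan(p[:,0])]
                if len(p)>4: print(n,name,np.round(c[i]),st[i,4],"med",np.round(np.median(p,0),4),"rng",np.round(np.percentile(p,3,0),3),np.round(np.percentile(p,97,0),3))
    H,S,V=cv2.split(hsv); z=W[...,2]
    comps(((H<6)|(H>174))&(S>190)&(V>90)&(z<.2),"red")
    comps((H>108)&(H<125)&(S>170)&(z<.2)&(z>.03),"blue")
    roi=(W[...,0]>.2)&(W[...,0]<.85)&(np.abs(W[...,1])<.5)
    comps(roi&(z>.18)&(z<.222)&(V<60)&(W[...,0]>.3),"knob")
    m=(H>12)&(H<30)&(S>90)&roi&(z>.125)&(z<.15); comps(m,"brass")
    for nm,m in(("safetop",roi&(z>.094)&(z<.106)&(S<60)),("rack",roi&(z>.043)&(z<.053)&(S>100)&(H<20)&(H>5))):
        m=cv2.morphologyEx(m.astype(np.uint8),cv2.MORPH_OPEN,np.ones((3,3)))
        k,l,st,c=cv2.connectedComponentsWithStats(m); 
        if k<2: continue
        i=1+st[1:,4].argmax(); p=W[l==i][:,:2].astype(np.float32)
        print(n,nm,st[i,4],cv2.minAreaRect(p),W[l==i][:,2].mean())
```

```text
scene red [393. 270.] 135 med [0.5308 0.2501 0.0771] rng [0.528 0.232 0.06 ] [0.533 0.26  0.094]
scene red [426. 267.] 29 med [0.45   0.2795 0.0552] rng [0.443 0.267 0.034] [0.452 0.284 0.059]
scene red [426. 302.] 177 med [0.5751 0.3549 0.099 ] rng [0.556 0.329 0.061] [0.581 0.361 0.104]
scene blue [357. 249.] 106 med [0.5323 0.1579 0.08  ] rng [0.529 0.144 0.061] [0.536 0.169 0.094]
scene knob [249. 127.] 94 med [ 0.4849 -0.2351  0.2064] rng [ 0.474 -0.245  0.193] [ 0.493 -0.228  0.215]
scene brass [291. 173.] 165 med [ 0.478  -0.0919  0.1355] rng [ 0.463 -0.11   0.129] [ 0.496 -0.075  0.139]
scene safetop 4337 ((0.49243229627609253, -0.16892719268798828), (0.30233851075172424, 0.2036028504371643), 84.98973846435547) 0.09915326809457649
scene rack 995 ((0.5287903547286987, 0.1999579668045044), (0.05129900947213173, 0.17021909356117249), 1.2511167526245117) 0.047073474640477043
side knob [397. 167.] 135 med [ 0.4732 -0.2351  0.2099] rng [ 0.462 -0.249  0.195] [ 0.485 -0.228  0.217]
side brass [354. 224.] 230 med [ 0.4784 -0.0939  0.1362] rng [ 0.461 -0.111  0.128] [ 0.494 -0.076  0.141]
side safetop 7104 ((0.49110135436058044, -0.16952554881572723), (0.3027633726596832, 0.19986902177333832), 85.10807800292969) 0.09937763823023377
side rack 1235 ((0.525118887424469, 0.19898134469985962), (0.05086493119597435, 0.1708681583404541), 0.8442115187644958) 0.04720001974797149
```

>>> arm_command --series '[{"dp": [0, 0, 0], "angular": [0.11, 0, 0], "gripper": 0}, {"dp": [0, 0, 0], "angular": [0.11, 0, 0], "gripper": 0}, {"dp": [0, 0.28, -0.38], "angular": [0, 0, 0], "gripper": 0}, {"dp": [0, 0.28, -0.38], "angular": [0, 0, 0], "gripper": 0}, {"dp": [0, 0.28, -0.38], "angular": [0, 0, 0], "gripper": 0}, {"dp": [0, 0.28, -0.38], "angular": [0, 0, 0], "gripper": 0}, {"dp": [0, 0.28, -0.38], "angular": [0, 0, 0], "gripper": 0}, {"dp": [0, 0.28, -0.38], "angular": [0, 0, 0], "gripper": 0}]'

```text
clock: 1.1
position: [0.3782, -0.2988, 0.2273]
ee_rot: [0.47, 0.528, 0.474, -0.525]
contact_force: [0.1, -0.7, 0.8]
width: 0.0004
```

```bash
cat >> h.py <<'E'
def st():
    s=get_state(); T=tool(s)
    print("t",round(s["clock"],2),"pos",np.round(s["position"],4),"w",round(float(s["width"]),4),"F",np.round(s["contact_force"],1),"M",np.round(s["moment"],2)); return s,T
def to(p,yaxis=None):
    """needed tool-frame shift (units of .12 m) and turn (units of 90deg) to TCP p, tool pointing down, tool y along yaxis"""
    s,T=st(); out=[]
    if yaxis is not None:
        x=np.array([0,0,-1.]);y=np.array([*yaxis,0.]);y/=np.linalg.norm(y);G=np.stack([x,y,np.cross(x,y)],1)
        print("turn",np.round(R.from_matrix(T[:3,:3].T@G).as_rotvec()/(np.pi/2),3)); print("shift after turn",np.round(G.T@(np.array(p)-T[:3,3])/.12,3))
    print("shift now",np.round(T[:3,:3].T@(np.array(p)-T[:3,3])/.12,3))
E
python3 -c "
from h import *
to([.432,-.239,.187],[.996,-.087])"
```

```text
t 1.1 pos [ 0.3782 -0.2988  0.2273] w 0.0004 F [ 0.1 -0.7  0.8] M [-0.04 -0.   -0.01]
turn [-0.014 -0.004  0.001]
shift after turn [ 0.336  0.403 -0.535]
shift now [ 0.338  0.392 -0.542]
```

>>> arm_command --series '[{"dp": [0, 0.1, -0.18], "angular": [-0.014, -0.004, 0], "gripper": 0}, {"dp": [0, 0.1, -0.18], "angular": [0, 0, 0], "gripper": 0}, {"dp": [0.1, 0.1, -0.18], "angular": [0, 0, 0], "gripper": 0}, {"dp": [0.12, 0.08, 0], "angular": [0, 0, 0], "gripper": 0}, {"dp": [0.12, 0, 0], "angular": [0, 0, 0], "gripper": 0}, {"dp": [0, 0, 0], "angular": [0, 0, 0], "gripper": 0}, {"dp": [0, 0, 0], "angular": [0, 0, 0], "gripper": 0}, {"dp": [0, 0, 0], "angular": [0, 0, 0], "gripper": 0}]'

```text
clock: 2.1
position: [0.4314, -0.2341, 0.1832]
ee_rot: [-0.478, -0.519, -0.481, 0.521]
contact_force: [-0.6, -0.3, 0.4]
width: 0.0001
```

```bash
python3 -c "
from h import *
to([.432,-.239,.187],[.996,-.087])
im,W,C,K=grab('side'); cv2.imwrite('pics/side1.png',cv2.resize(im[100:260,280:500],None,fx=3,fy=3))"
```

```text
t 2.1 pos [ 0.4314 -0.2341  0.1832] w 0.0001 F [-0.6 -0.3  0.4] M [ 0.    0.04 -0.04]
turn [ 0.004 -0.001  0.003]
shift after turn [-0.032  0.009  0.04 ]
shift now [-0.032  0.008  0.04 ]
```

View pics/side1.png

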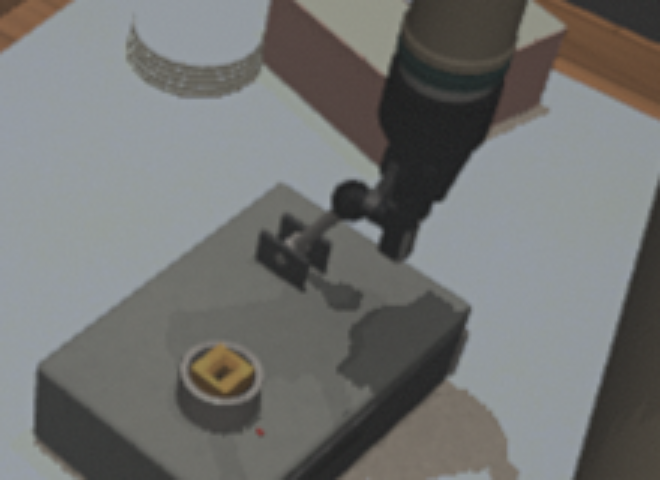

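>>> arm_command --series '[{"dp": [-0.03, 0, 0.06], "angular": [0, 0, 0], "gripper": 0}, {"dp": [0, 0.12, 0], "angular": [0, 0, 0], "gripper": 0}, {"dp": [0, 0.12, 0], "angular": [0, 0, 0], "gripper": 0}, {"dp": [0, 0.12, 0], "angular": [0, 0, 0], "gripper": 0}, {"dp": [0, 0.12, 0], "angular": [0, 0, 0], "gripper": 0}, {"dp": [0, 0.12, 0], "angular": [0, 0, 0], "gripper": 0}, {"dp": [0, 0.08, 0], "angular": [0, 0, 0], "gripper": 0}, {"dp": [0, 0, 0], "angular": [0, 0, 0], "gripper": 0}]'

```text
clock: 3.15
position: [0.5151, -0.2486, 0.1873]
ee_rot: [-0.476, -0.517, -0.483, 0.522]
contact_force: [-4.1, -0.8, 2.5]
width: -0.0003
```

```bash
python3 -c "
from h import *
st()"
```

```text
t 3.15 pos [ 0.5151 -0.2486  0.1873] w -0.0003 F [-4.1 -0.8  2.5] M [-0.01  0.49  0.03]
```

Pushing with about 4 N; go on to the stop in small steps.

>>> arm_command --series '[{"dp": [0, 0.05, 0], "angular": [0, 0, 0], "gripper": 0}, {"dp": [0, 0.05, 0], "angular": [0, 0, 0], "gripper": 0}, {"dp": [0, 0.05, 0], "angular": [0, 0, 0], "gripper": 0}, {"dp": [0, 0.05, 0], "angular": [0, 0, 0], "gripper": 0}, {"dp": [0, 0.05, 0], "angular": [0, 0, 0], "gripper": 0}, {"dp": [0, 0.05, 0], "angular": [0, 0, 0], "gripper": 0}, {"dp": [0, 0.05, 0], "angular": [0, 0, 0], "gripper": 0}, {"dp": [0, 0.05, 0], "angular": [0, 0, 0], "gripper": 0}]'

```text
clock: 4.15
position: [0.5289, -0.2497, 0.1852]
ee_rot: [-0.455, -0.499, -0.503, 0.539]
contact_force: [-16.1, 0.2, 8.7]
width: -0.0002
```

```bash
python3 -c "
from h import *
st()
im,W,C,K=grab('side'); cv2.imwrite('pics/side2.png',cv2.resize(im[100:260,280:500],None,fx=3,fy=3))"
```

```text
t 4.15 pos [ 0.5289 -0.2497  0.1852] w -0.0002 F [-16.1   0.2   8.7] M [0.14 2.62 0.02]
```

View pics/side2.png

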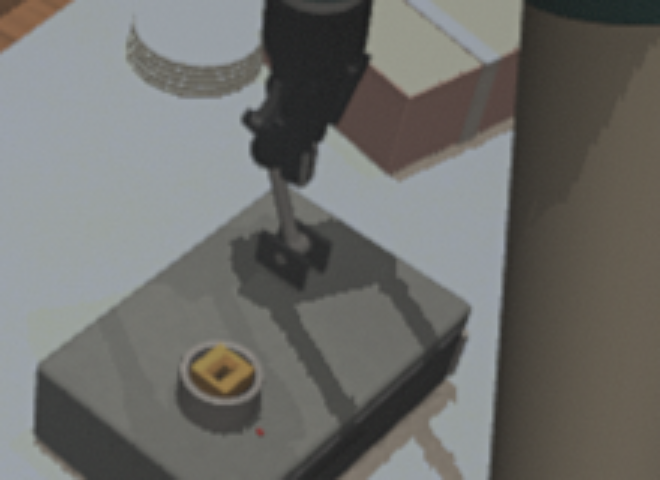

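>>> arm_command --series '[{"dp": [0, -0.15, 0], "angular": [0, 0, 0], "gripper": 0}, {"dp": [0, -0.16, 0], "angular": [0, 0, 0], "gripper": 0}, {"dp": [0, -0.16, 0], "angular": [0, 0, 0], "gripper": 0}, {"dp": [0, -0.16, 0], "angular": [0, 0, 0], "gripper": 0}, {"dp": [0, -0.16, 0], "angular": [0, 0, 0], "gripper": 0}, {"dp": [0, -0.16, 0], "angular": [0, 0, 0], "gripper": 0}, {"dp": [0, -0.16, 0], "angular": [0, 0, 0], "gripper": 0}, {"dp": [-0.1, 0, 0], "angular": [0, 0, 0], "gripper": 0}]'

```text
clock: 5.2
position: [0.393, -0.2388, 0.2098]
ee_rot: [-0.457, -0.501, -0.5, 0.538]
contact_force: [0.3, -0.1, -0.1]
width: 0.0
```

```bash
python3 -c "
from h import *
# key yaw estimate from rack ~ +1deg: want tool z along +-x ; tool y along +-y
to([.47,.24,.29],[.0,-1]); to([.47,.24,.29],[0,1])
print(get_state()['qpos'])
im,W,C,K=grab('side'); m=(W[...,2]>.18)&(W[...,2]<.222)&(im.max(-1)<60)&(abs(W[...,0]-.5)<.12)&(abs(W[...,1]+.24)<.03)
print(m.sum(),np.median(W[m],0)); np.save('side3.npy',W); cv2.imwrite('pics/side3.png',im)"
```

```text
t 5.2 pos [ 0.393  -0.2388  0.2098] w 0.0 F [ 0.3 -0.1 -0.1] M [ 0.02 -0.1   0.08]
turn [0.947 0.037 0.043]
shift after turn [-0.669 -3.99  -0.642]
shift now [-0.68   0.259 -4.031]
t 5.2 pos [ 0.393  -0.2388  0.2098] w 0.0 F [ 0.3 -0.1 -0.1] M [ 0.02 -0.1   0.08]
turn [-1.051 -0.044  0.037]
shift after turn [-0.669  3.99   0.642]
shift now [-0.68   0.259 -4.031]
[-0.66416166  0.15771031  1.72209832 -0.04291269  1.33077103  1.00004386]
141 [ 0.47201721 -0.23511392  0.21000313]
```

>>> arm_command --series '[{"dp": [-0.15, 0, 0], "angular": [-0.117, -0.005, 0.004], "gripper": 0}, {"dp": [-0.15, 0, 0], "angular": [-0.117, -0.005, 0.004], "gripper": 0}, {"dp": [-0.15, 0, 0], "angular": [-0.117, -0.005, 0.004], "gripper": 0}, {"dp": [-0.15, 0, 0], "angular": [-0.117, -0.005, 0.004], "gripper": 0}, {"dp": [-0.1, 0, 0], "angular": [-0.117, -0.005, 0.004], "gripper": 50}, {"dp": [0, 0, 0], "angular": [-0.117, -0.005, 0.004], "gripper": 50}, {"dp": [0, 0, 0], "angular": [-0.117, -0.005, 0.004], "gripper": 50}, {"dp": [0, 0, 0], "angular": [-0.117, -0.005, 0.004], "gripper": 50}]'

```text
clock: 6.25
position: [0.4102, -0.2432, 0.3052]
ee_rot: [0.711, 0.047, 0.699, -0.06]
contact_force: [0.5, -0.3, -0.7]
width: 0.0499
```

```bash
python3 -c "
from h import *
s=get_state(); print(np.round(get_image('wrist')['mount'],3))
to([.45,.245,.29],[0,1]); print(s['qpos'])"
```

```text
[[ 0.002  0.284 -0.959 -0.144]
 [-0.     0.959  0.284  0.073]
 [ 1.    -0.     0.002  0.   ]
 [ 0.     0.     0.     1.   ]]
t 6.3 pos [ 0.4101 -0.2433  0.3053] w 0.0497 F [ 0.1 -0.5  0.3] M [ 0.01  0.04 -0.01]
turn [-0.094  0.01   0.012]
shift after turn [0.127 4.07  0.333]
shift now [ 0.052  4.076 -0.269]
[-0.67644374  0.07788057  1.57574776 -0.00623514  1.46463214 -0.52521358]
```

>>> arm_command --series '[{"dp": [0, 0.4, 0.1], "angular": [-0.094, 0.01, 0.012], "gripper": 50}, {"dp": [0, 0.5, 0.12], "angular": [0, 0, 0], "gripper": 50}, {"dp": [0, 0.5, 0.12], "angular": [0, 0, 0], "gripper": 50}, {"dp": [0, 0.5, 0.12], "angular": [0, 0, 0], "gripper": 50}, {"dp": [0, 0.5, 0.12], "angular": [0, 0, 0], "gripper": 50}, {"dp": [0.1, 0.5, 0.12], "angular": [0, 0, 0], "gripper": 50}, {"dp": [0.1, 0.5, 0.12], "angular": [0, 0, 0], "gripper": 50}, {"dp": [0.1, 0.5, 0.12], "angular": [0, 0, 0], "gripper": 50}]'

```text
clock: 7.3
position: [0.5443, 0.2216, 0.275]
ee_rot: [0.714, 0.008, 0.7, -0.009]
contact_force: [0.4, -0.4, 1.0]
width: 0.0499
```

```bash
cat > key.py <<'E'
from h import *
import sys
def redkey(tag,view=False):
    im,W,C,K=grab("wrist"); hsv=cv2.cvtColor(im,cv2.COLOR_BGR2HSV);H,S,V=cv2.split(hsv);z=W[...,2]
    if view: cv2.imwrite(f"pics/{tag}.png",im)
    m=(((H<6)|(H>172))&(S>150)&(V>70)).astype(np.uint8)
    k,l,stt,c=cv2.connectedComponentsWithStats(m)
    for i in range(1,k):
        if stt[i,4]>60:
            p=W[l==i];p=p[~np.isnan(p[:,0])]
            if len(p)<20: print(c[i],"no depth"); continue
            t=p[p[:,2]>np.percentile(p[:,2],95)-.004]
            print("red",np.round(c[i]),stt[i,4],"zmax",np.round(np.percentile(p[:,2],98),4),"rng",np.round(np.percentile(p,2,0),4),np.round(np.percentile(p,98,0),4))
            print("  top",len(t),cv2.minAreaRect(t[:,:2].astype(np.float32)))
    return im,W,C,K
if __name__=="__main__":
    redkey(sys.argv[1],True); to([.529,.243,.2],[0,1])
E
python3 key.py wrist1
```

```text
red [300.  35.] 1039 zmax 0.1067 rng [0.5499 0.3253 0.1021] [0.5775 0.3611 0.1067]
  top 1005 ((0.563777506351471, 0.3434049189090729), (0.04273764044046402, 0.01386761199682951), 56.750797271728516)
red [172. 123.] 182 zmax 0.0621 rng [0.4377 0.2668 0.0587] [0.4517 0.2853 0.0621]
  top 182 ((0.4443635940551758, 0.27591344714164734), (0.022756006568670273, 0.007911638356745243), 58.465091705322266)
red [258. 158.] 364 zmax 0.0967 rng [0.5213 0.2313 0.093 ] [0.5308 0.2606 0.0967]
  top 359 ((0.5261343121528625, 0.2455703765153885), (0.01019812747836113, 0.030852027237415314), 1.2078020572662354)
t 7.35 pos [0.5451 0.2296 0.2726] w 0.0503 F [2.7 4.7 0.2] M [ 0.21 -0.09 -0.03]
turn [-0.012  0.011 -0.005]
shift after turn [ 0.605  0.112 -0.134]
shift now [ 0.603  0.105 -0.147]
```

View pics/wrist1.png

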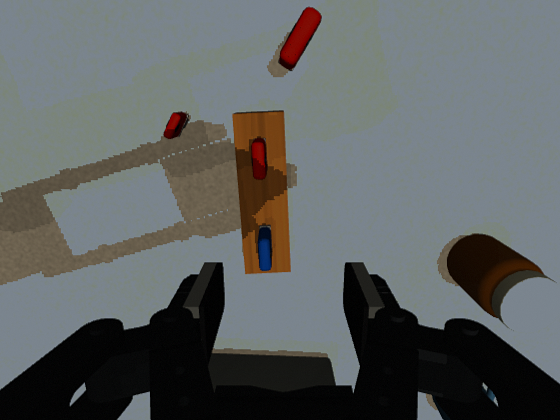

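Reds in the wrist view: large, lying to the side at (300,35), 43 mm; small at (172,123), 23 mm; middle at (258,158), about 32 mm, upright in the block with the blue at (264,247). The middle one is the target. I'll go nearer and confirm in a crop.

>>> arm_command --series '[{"dp": [0.18, -0.05, -0.05], "angular": [-0.012, 0.011, -0.005], "gripper": 50}, {"dp": [0.18, 0, -0.05], "angular": [0, 0, 0], "gripper": 50}, {"dp": [0.18, 0, -0.05], "angular": [0, 0, 0], "gripper": 50}, {"dp": [0.18, 0, 0], "angular": [0, 0, 0], "gripper": 50}, {"dp": [0.1, 0, 0], "angular": [0, 0, 0], "gripper": 50}, {"dp": [0, 0, 0], "angular": [0, 0, 0], "gripper": 50}, {"dp": [0, 0, 0], "angular": [0, 0, 0], "gripper": 50}, {"dp": [0, 0, 0], "angular": [0, 0, 0], "gripper": 50}]'

```text
clock: 8.35
position: [0.527, 0.2206, 0.1682]
ee_rot: [0.706, 0.002, 0.708, -0.004]
contact_force: [-0.6, 0.5, -0.4]
width: 0.0499
```

```bash
sed -i 's/\[.529,.243,.2\],\[0,1\]/[.526,.245,.062],[-.02,1]/' key.py; python3 key.py wrist2; python3 -c "
import cv2;im=cv2.imread('pics/wrist2.png')[0:330,130:430];cv2.imwrite('pics/wrist2c.png',cv2.resize(im,None,fx=1.8,fy=1.8))"
```

```text
red [343.  18.] 1178 zmax 0.1064 rng [0.5492 0.3243 0.1021] [0.5683 0.3415 0.1064]
  top 1147 ((0.5585542321205139, 0.33510249853134155), (0.024081172421574593, 0.01391834020614624), 57.4254035949707)
red [160. 129.] 371 zmax 0.0621 rng [0.4377 0.266  0.0587] [0.4519 0.2858 0.0621]
  top 370 ((0.4446896016597748, 0.27528083324432373), (0.023403091356158257, 0.008471237495541573), 61.582767486572266)
red [282. 182.] 819 zmax 0.0966 rng [0.5216 0.2314 0.0928] [0.5312 0.2604 0.0966]
  top 807 ((0.5263516902923584, 0.24571160972118378), (0.010485298000276089, 0.030433159321546555), 1.8678014278411865)
t 8.4 pos [0.5271 0.2206 0.1683] w 0.0499 F [ 0.5 -0.   0.3] M [ 0.01 -0.    0.03]
turn [-0.018 -0.002  0.002]
shift after turn [ 0.886  0.203 -0.005]
shift now [ 0.885  0.206 -0.009]
```

View pics/wrist2c.png

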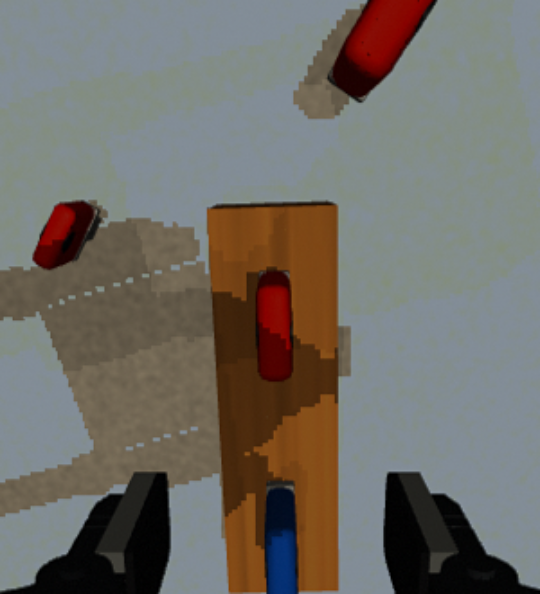

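The middle red key in the block is confirmed at crop (274,325), in line with the blue and between the strays in size. Grasping it.

>>> arm_command --series '[{"dp": [0, 0.1, 0], "angular": [-0.018, -0.002, 0.002], "gripper": 50}, {"dp": [0, 0.1, 0], "angular": [0, 0, 0], "gripper": 50}, {"dp": [0.22, 0, -0.005], "angular": [0, 0, 0], "gripper": 50}, {"dp": [0.22, 0, 0], "angular": [0, 0, 0], "gripper": 50}, {"dp": [0.22, 0, 0], "angular": [0, 0, 0], "gripper": 50}, {"dp": [0.16, 0, 0], "angular": [0, 0, 0], "gripper": 50}, {"dp": [0, 0, 0], "angular": [0, 0, 0], "gripper": 50}, {"dp": [0, 0, 0], "angular": [0, 0, 0], "gripper": 50}]'

```text
clock: 9.4
position: [0.529, 0.2537, 0.0705]
ee_rot: [0.71, -0.008, 0.704, 0.011]
contact_force: [-0.8, 0.5, 1.0]
width: 0.05
```

```bash
python3 -c "
from h import *
to([.526,.245,.062],[-.02,1])"
```

```text
t 9.4 pos [0.529  0.2537 0.0705] w 0.05 F [-0.8  0.5  1. ] M [-0.   -0.06 -0.  ]
turn [ 0.004  0.005 -0.003]
shift after turn [ 0.071 -0.072 -0.027]
shift now [ 0.07  -0.072 -0.028]
```

>>> arm_command --series '[{"dp": [0.07, -0.07, -0.027], "angular": [0.004, 0.005, -0.003], "gripper": 50}, {"dp": [0, 0, 0], "angular": [0, 0, 0], "gripper": 50}, {"dp": [0, 0, 0], "angular": [0, 0, 0], "gripper": 0}, {"dp": [0, 0, 0], "angular": [0, 0, 0], "gripper": 0}, {"dp": [0, 0, 0], "angular": [0, 0, 0], "gripper": 0}, {"dp": [0, 0, 0], "angular": [0, 0, 0], "gripper": 0}, {"dp": [0, 0, 0], "angular": [0, 0, 0], "gripper": 0}, {"dp": [0, 0, 0], "angular": [0, 0, 0], "gripper": 0}]' --grip_force 80

```text
clock: 10.4
position: [0.5271, 0.2452, 0.0638]
ee_rot: [0.708, -0.007, 0.706, 0.007]
contact_force: [-0.1, 0.0, -0.4]
width: 0.0109
```

```bash
python3 -c "
from h import *
to([.526,.245,.16],[-.02,1])"
```

```text
t 10.4 pos [0.5271 0.2452 0.0638] w 0.0109 F [-0.1  0.  -0.4] M [-0.05  0.04  0.01]
turn [-0.     0.002 -0.   ]
shift after turn [-0.802 -0.001 -0.009]
shift now [-0.802 -0.001 -0.006]
```

>>> arm_command --series '[{"dp": [-0.08, 0, 0], "angular": [0, 0, 0], "gripper": 0}, {"dp": [-0.12, 0, 0], "angular": [0, 0, 0], "gripper": 0}, {"dp": [-0.2, 0, 0], "angular": [0, 0, 0], "gripper": 0}, {"dp": [-0.3, 0, 0], "angular": [0, 0, 0], "gripper": 0}, {"dp": [-0.3, 0, 0], "angular": [0, 0, 0], "gripper": 0}, {"dp": [-0.3, 0, 0], "angular": [0, 0, 0], "gripper": 0}, {"dp": [-0.3, 0, 0], "angular": [0, 0, 0], "gripper": 0}, {"dp": [0, 0, 0], "angular": [0, 0, 0], "gripper": 0}]'

```text
clock: 11.4
position: [0.5271, 0.2453, 0.2699]
ee_rot: [0.711, -0.006, 0.703, 0.008]
contact_force: [0.3, -0.5, -0.0]
width: 0.0106
```

```bash
python3 -c "
from key import *
redkey('w3')
to([.478,-.15,.23],[.087,.996]);to([.478,-.093,.23],[.087,.996])"
```

```text
red [330.  69.] 1007 zmax 0.1065 rng [0.5496 0.3252 0.1018] [0.5773 0.3614 0.1065]
  top 981 ((0.5637001991271973, 0.3432590365409851), (0.04303441941738129, 0.014283756725490093), 57.0900993347168)
red [194. 147.] 174 zmax 0.062 rng [0.4364 0.2658 0.0588] [0.4511 0.2853 0.062 ]
  top 172 ((0.4440061151981354, 0.2753138244152069), (0.023120485246181488, 0.0077728936448693275), 60.03707504272461)
red [283. 318.] 1733 zmax 0.3025 rng [0.5232 0.2314 0.2998] [0.5312 0.26   0.3025]
  top 1727 ((0.5272679924964905, 0.24541425704956055), (0.009041077457368374, 0.030707012861967087), 0.659243643283844)
t 11.45 pos [0.5261 0.245  0.2679] w 0.0107 F [-0.3 -0.1 -0.5] M [-0.05 -0.05  0.01]
turn [ 0.068  0.005 -0.002]
shift after turn [ 0.316 -3.314 -0.113]
shift now [ 0.305 -3.283 -0.469]
t 11.45 pos [0.5261 0.245  0.2679] w 0.0107 F [-0.3 -0.1 -0.5] M [-0.05 -0.05  0.01]
turn [ 0.068  0.005 -0.002]
shift after turn [ 0.316 -2.84  -0.154]
shift now [ 0.306 -2.808 -0.46 ]
```

>>> arm_command --series '[{"dp": [0, 0, 0], "angular": [0.068, 0.005, -0.002], "gripper": 0}, {"dp": [0, -0.46, -0.025], "angular": [0, 0, 0], "gripper": 0}, {"dp": [0, -0.46, -0.025], "angular": [0, 0, 0], "gripper": 0}, {"dp": [0, -0.46, -0.025], "angular": [0, 0, 0], "gripper": 0}, {"dp": [0, -0.46, -0.025], "angular": [0, 0, 0], "gripper": 0}, {"dp": [0, -0.46, -0.025], "angular": [0, 0, 0], "gripper": 0}, {"dp": [0, -0.46, -0.025], "angular": [0, 0, 0], "gripper": 0}, {"dp": [0, 0, 0], "angular": [0, 0, 0], "gripper": 0}]'

```text
clock: 12.45
position: [0.4712, -0.0921, 0.2581]
ee_rot: [0.7, 0.03, 0.713, -0.031]
contact_force: [0.4, 1.0, -0.4]
width: 0.0105
```

```bash
cat > lock.py <<'E'
from key import *
im,W,C,K=redkey("x"); cv2.imwrite("pics/"+sys.argv[1]+".png",im)
H,S,V=cv2.split(cv2.cvtColor(im,cv2.COLOR_BGR2HSV)); z=W[...,2]
m=((z>.132)&(z<.145)&(S>90)&(H>10)&(H<35)&(abs(W[...,0]-.478)<.05)&(abs(W[...,1]+.093)<.05)).astype(np.uint8)
k,l,stt,c=cv2.connectedComponentsWithStats(m); i=1+stt[1:,4].argmax(); p=W[l==i]
print("plug",np.round(c[i]),stt[i,4],cv2.minAreaRect(p[:,:2].astype(np.float32)),np.median(p[:,2]))
to([.478,-.093,.20],[.087,.996]); print(np.round(get_state()["qpos"],2))
E
python3 lock.py w4; python3 -c "
import cv2;im=cv2.imread('pics/w4.png')[80:380,120:440];cv2.imwrite('pics/w4c.png',cv2.resize(im,None,fx=1.8,fy=1.8))"
```

```text
red [283. 317.] 2302 zmax 0.2907 rng [ 0.4665 -0.1071  0.2873] [ 0.4772 -0.0768  0.2907]
  top 2289 ((0.4716883599758148, -0.09237373620271683), (0.03340265527367592, 0.010221130214631557), 85.55774688720703)
plug [298. 202.] 1927 ((0.4801797568798065, -0.0938040241599083), (0.03690085560083389, 0.03531806915998459), 84.88951110839844) 0.13916504175531524
t 12.5 pos [ 0.4713 -0.0902  0.258 ] w 0.0109 F [-0.3  0.3  0.5] M [ 0.01 -0.01 -0.02]
turn [ 0.001 -0.011  0.   ]
shift after turn [ 0.483 -0.019  0.058]
shift now [ 0.482 -0.019  0.066]
[-0.33  0.13  1.64 -0.    1.4  -0.24]
```

View pics/w4c.png

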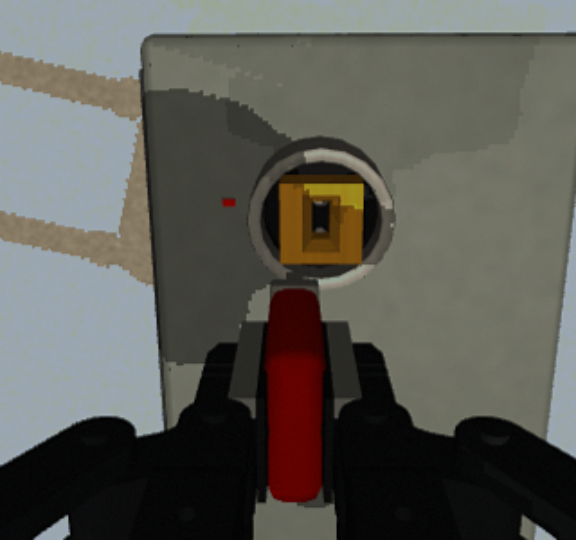

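>>> arm_command --series '[{"dp": [0.15, -0.02, 0.065], "angular": [0.001, -0.011, 0], "gripper": 0}, {"dp": [0.17, 0, 0], "angular": [0, 0, 0], "gripper": 0}, {"dp": [0.17, 0, 0], "angular": [0, 0, 0], "gripper": 0}, {"dp": [0, 0, 0], "angular": [0, 0, 0], "gripper": 0}, {"dp": [0, 0, 0], "angular": [0, 0, 0], "gripper": 0}, {"dp": [0, 0, 0], "angular": [0, 0, 0], "gripper": 0}, {"dp": [0, 0, 0], "angular": [0, 0, 0], "gripper": 0}, {"dp": [0, 0, 0], "angular": [0, 0, 0], "gripper": 0}]'

```text
clock: 13.5
position: [0.4787, -0.0858, 0.1972]
ee_rot: [0.706, 0.03, 0.707, -0.027]
contact_force: [-0.5, -1.5, -0.7]
width: 0.0105
```

```bash
python3 -c "
from h import *
to([.479,-.0935,.192],[.087,.996])"
```

```text
t 13.5 pos [ 0.4787 -0.0858  0.1972] w 0.0105 F [-0.5 -1.5 -0.7] M [-0.02  0.04 -0.04]
turn [ 0.004 -0.001 -0.003]
shift after turn [ 0.043 -0.064  0.008]
shift now [ 0.043 -0.064  0.008]
```

>>> arm_command --series '[{"dp": [0, -0.064, 0.006], "angular": [0.004, 0, -0.003], "gripper": 0}, {"dp": [0, 0, 0], "angular": [0, 0, 0], "gripper": 0}, {"dp": [0.03, 0, 0], "angular": [0, 0, 0], "gripper": 0}, {"dp": [0.03, 0, 0], "angular": [0, 0, 0], "gripper": 0}, {"dp": [0.03, 0, 0], "angular": [0, 0, 0], "gripper": 0}, {"dp": [0.03, 0, 0], "angular": [0, 0, 0], "gripper": 0}, {"dp": [0.03, 0, 0], "angular": [0, 0, 0], "gripper": 0}, {"dp": [0, 0, 0], "angular": [0, 0, 0], "gripper": 0}]'

```text
clock: 14.5
position: [0.4787, -0.0938, 0.1779]
ee_rot: [0.706, 0.031, 0.707, -0.031]
contact_force: [-0.3, 0.5, -0.6]
width: 0.0109
```

```bash
python3 -c "
from h import *
to([.479,-.0935,.176],[.087,.996])"
```

```text
t 14.5 pos [ 0.4787 -0.0938  0.1779] w 0.0109 F [-0.3  0.5 -0.6] M [0.19 0.04 0.05]
turn [-0.001 -0.001 -0.   ]
shift after turn [0.016 0.003 0.002]
shift now [0.016 0.003 0.002]
```

>>> arm_command --series '[{"dp": [0.03, 0, 0], "angular": [0, 0, 0], "gripper": 0}, {"dp": [0.04, 0, 0], "angular": [0, 0, 0], "gripper": 0}, {"dp": [0.05, 0, 0], "angular": [0, 0, 0], "gripper": 0}, {"dp": [0.06, 0, 0], "angular": [0, 0, 0], "gripper": 0}, {"dp": [0.06, 0, 0], "angular": [0, 0, 0], "gripper": 0}, {"dp": [0.06, 0, 0], "angular": [0, 0, 0], "gripper": 0}, {"dp": [0.06, 0, 0], "angular": [0, 0, 0], "gripper": 0}, {"dp": [0.06, 0, 0], "angular": [0, 0, 0], "gripper": 0}]'

```text
clock: 15.5
position: [0.4812, -0.0936, 0.1533]
ee_rot: [0.711, 0.029, 0.701, -0.032]
contact_force: [-12.8, 4.3, 49.2]
width: 0.0108
```

```bash
python3 -c "
from h import *
to([.479,-.0935,.1538],[.087,.996])"
```

```text
t 15.5 pos [ 0.4812 -0.0936  0.1533] w 0.0108 F [-12.8   4.3  49.2] M [ 1.06  2.79 -0.  ]
turn [0.001 0.009 0.002]
shift after turn [-0.004 -0.001 -0.019]
shift now [-0.005 -0.001 -0.018]
```

>>> arm_command --series '[{"dp": [0, 0, -0.018], "angular": [0, 0.008, 0.002], "gripper": 0}, {"dp": [0, 0, 0], "angular": [0, 0, 0], "gripper": 0}, {"dp": [0, 0, 0], "angular": [0, 0, 0], "gripper": 0}, {"dp": [0, 0, 0], "angular": [0, 0, 0], "gripper": 0}, {"dp": [0, 0, 0], "angular": [0, 0, 0], "gripper": 0}, {"dp": [0, 0, 0], "angular": [0, 0, 0], "gripper": 0}, {"dp": [0, 0, 0], "angular": [0, 0, 0], "gripper": 0}, {"dp": [0, 0, 0], "angular": [0, 0, 0], "gripper": 0}]'

```text
clock: 16.5
position: [0.4804, -0.0935, 0.1547]
ee_rot: [0.708, 0.03, 0.705, -0.031]
contact_force: [-0.6, 1.6, 5.4]
width: 0.011
```

```bash
python3 -c "
from key import *
redkey('w5'); to([.479,-.0935,.1538],[.087,.996])"
```

```text
red [207. 235.] 75 zmax 0.1036 rng [ 0.4353 -0.0911  0.1008] [ 0.4411 -0.0872  0.1036]
  top 74 ((0.43812742829322815, -0.08903168141841888), (0.004121461417526007, 0.006574574392288923), 80.43699645996094)
red [283. 316.] 2443 zmax 0.1874 rng [ 0.4752 -0.1088  0.1834] [ 0.4861 -0.0779  0.1874]
  top 2402 ((0.4806065857410431, -0.09380706399679184), (0.03359580785036087, 0.010644509457051754), 85.11575317382812)
t 16.55 pos [ 0.4804 -0.0935  0.1547] w 0.0108 F [-2.1  1.8  5.2] M [0.29 0.15 0.01]
turn [0.001 0.003 0.   ]
shift after turn [ 0.008 -0.001 -0.012]
shift now [ 0.008 -0.001 -0.012]
```

>>> arm_command --series '[{"dp": [0.01, 0, 0], "angular": [0.1, 0, 0], "gripper": 0}, {"dp": [0.01, 0, 0], "angular": [0.1, 0, 0], "gripper": 0}, {"dp": [0.01, 0, 0], "angular": [0.1, 0, 0], "gripper": 0}, {"dp": [0.01, 0, 0], "angular": [0.1, 0, 0], "gripper": 0}, {"dp": [0.01, 0, 0], "angular": [0.1, 0, 0], "gripper": 0}, {"dp": [0.01, 0, 0], "angular": [0.1, 0, 0], "gripper": 0}, {"dp": [0.01, 0, 0], "angular": [0.08, 0, 0], "gripper": 0}, {"dp": [0.01, 0, 0], "angular": [0, 0, 0], "gripper": 0}]'

```text
clock: 17.55
position: [0.4805, -0.0944, 0.1537]
ee_rot: [0.588, 0.395, 0.584, -0.396]
contact_force: [-1.5, 3.1, 13.2]
width: 0.0111
```

```bash
cat > turn.py <<'E'
from key import *
import math
im,W,C,K=redkey("x"); cv2.imwrite("pics/"+sys.argv[1]+".png",im)
a=-.087-1.5; to([.4795,-.0935,.1535],[-math.sin(a),math.cos(a)])
T=tool(get_state()); print("gripper turned cw",-math.atan2(-T[0,1],T[1,1])-.087)
H,S,V=cv2.split(cv2.cvtColor(im,cv2.COLOR_BGR2HSV)); z=W[...,2]
m=(z>.134)&(z<.143)&(S>90)&(H>10)&(H<35)&(abs(W[...,0]-.479)<.03)&(abs(W[...,1]+.093)<.03)
p=W[m][:,:2].astype(np.float32); print("plug",len(p),cv2.minAreaRect(p) if len(p)>20 else "")
E
python3 turn.py w6
```

```text
red [283. 317.] 2339 zmax 0.1864 rng [ 0.4656 -0.1022  0.183 ] [ 0.4947 -0.0851  0.1864]
  top 2315 ((0.47987356781959534, -0.09370321780443192), (0.03355516865849495, 0.010208714753389359), 22.09731674194336)
t 17.6 pos [ 0.4805 -0.0944  0.1536] w 0.0107 F [-2.5  2.6 12.4] M [0.34 0.47 0.06]
turn [ 0.255  0.003 -0.002]
shift after turn [ 0.001 -0.009 -0.007]
shift now [ 0.001 -0.005 -0.01 ]
gripper turned cw 1.0997914672492244
plug 1937 ((0.486060231924057, -0.08974821120500565), (0.022052370011806488, 0.034262530505657196), 27.19942855834961)
```

>>> arm_command --series '[{"dp": [0, 0, 0], "angular": [0.07, 0, 0], "gripper": 0}, {"dp": [0, 0, 0], "angular": [0.07, 0, 0], "gripper": 0}, {"dp": [0, 0, 0], "angular": [0.07, 0, 0], "gripper": 0}, {"dp": [0, 0, 0], "angular": [0.07, 0, 0], "gripper": 0}, {"dp": [0, 0, 0], "angular": [0.05, 0, 0], "gripper": 0}, {"dp": [0, 0, 0], "angular": [0.03, 0, 0], "gripper": 0}, {"dp": [0, 0, 0], "angular": [0.03, 0, 0], "gripper": 0}, {"dp": [0, 0, 0], "angular": [0.02, 0, 0], "gripper": 0}]'

```text
clock: 18.6
position: [0.4803, -0.0942, 0.1537]
ee_rot: [-0.427, -0.564, -0.425, 0.565]
contact_force: [-1.5, 1.1, 4.7]
width: 0.0104
```

```bash
python3 turn.py w7
```

```text
red [283. 317.] 2374 zmax 0.1866 rng [ 0.4653 -0.1005  0.183 ] [ 0.4949 -0.0858  0.1866]
  top 2358 ((0.47960907220840454, -0.09304847568273544), (0.010581748560070992, 0.03293367847800255), 74.61383056640625)
t 18.65 pos [ 0.4802 -0.0942  0.1537] w 0.0106 F [0.1 1.2 5.3] M [0.33 0.05 0.26]
turn [-0.167  0.002 -0.   ]
shift after turn [ 0.002 -0.006 -0.006]
shift now [ 0.002 -0.008 -0.004]
gripper turned cw 1.7620587981875881
plug 1931 ((0.4856729209423065, -0.09306435286998749), (0.03454877808690071, 0.024288998916745186), 87.61228942871094)
```

```bash
python3 -c "
from h import *
im,W,C,K=grab('side'); m=(W[...,2]>.18)&(W[...,2]<.222)&(im.max(-1)<60)&(abs(W[...,0]-.47)<.03)&(abs(W[...,1]+.24)<.02)
print('knob',m.sum(),np.median(W[m],0) if m.any() else '')
w=cv2.imread('pics/w7.png')[90:400,130:430]
cv2.imwrite('pics/fin.png',np.hstack([cv2.resize(im[80:390,150:500],(395,350)),cv2.resize(w,(340,350))]));st()"
```

```text
knob 133 [ 0.47292635 -0.23576339  0.20987196]
t 18.7 pos [ 0.4803 -0.0943  0.1538] w 0.0108 F [-0.2  1.   4.7] M [0.3  0.09 0.26]
```

View pics/fin.png

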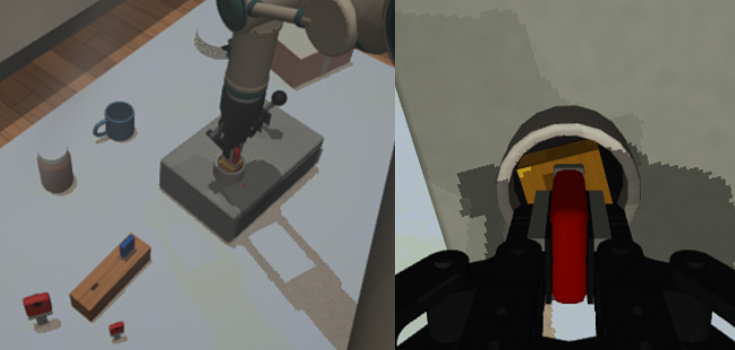

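Final view: the key is seated in the lock, with the plug about 13° behind the gripper, which matches the slot play at the stop. The knob is back at rest, and the blue key, jar and cup are untouched. Handing in.

```bash
python3 -c "
from h import *
st(); print(sign_off())"
```

```text
t 18.7 pos [ 0.4803 -0.0943  0.1538] w 0.0108 F [-0.2  1.   4.7] M [0.3  0.09 0.26]
the job is handed in; nothing more can be done
None
```

The job is handed in at 18.7 s, with the arm still gripping the red key and holding it turned against its spring. `sign_off` gave no verdict.

- **Lever:** I pushed it to its stop. The force rose from 4 N to 16 N and the tool stopped at the position I expected. When I backed off, the knob returned to its first measured position (x 0.473 m).
- **Red key:** I took the middle-sized one from the block and pushed it past the pins. The shoulder is on the plug within about 1 mm. The push peaked at about 49 N through the key on the wrist; that is under the 120 N wrist limit, and only the key was touching the lock.
- **Lock turn:** The gripper is turned 1.76 rad, and the plug measured about 1.52 rad against its 1.5 stop. The difference is about the slot's play. The holding moment is 0.26 N m, above the 0.14 N m the spring needs at the stop. The grip is set to 80 N.
- **Left alone:** In the last picture the blue key, jar and cup are where they were.

No check failed. The one discrepancy is that camera heights read about 2.5 mm high, and I allowed for that.

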